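# Click the board lift up to the shelf and slide the board across

### The job

The solder spool is standing in the board lane on the shelf: stand it upright in the blue tray. Raise the ratchet lift by the lip at the end of its deck, click by click, to the notch where its deck is level with the shelf or at most one notch below it (it must not end higher than the shelf and cannot be let down again), and only then slide the circuit board along the shelf and across onto the deck, without lifting it off, until it lies flat against the red end stop. Leave the other things on the bench where they are.

Things in the scene. Friction and masses are not known exactly. Their poses are not given: they have to be found in the camera images.
- station: Fixed lift station: dark steel foot plate (110 x 300 x 8) with a blue square ratchet housing (46 x 46, top 58 above the bench) in which a toothed steel column slides. Origin on the bench under the middle of the deck. Its y axis points from the deck to the shelf, its -x side (front) roughly faces the robot.
- deck (a point): Centre of the board's bay on the top face of the lift's deck, an grey metal plate 6 thick on the column. Axes parallel to the station's. The plate runs from x = -55 to 55 and from y = -85 (edge of the lip) to y = 55. The bay: guide rails 7 high along y with inner faces at x = -41 and 41, and a red end stop 18 high with its inner face at y = -49; the y = +55 side, towards the shelf, is open. Deck top lies 110 above the bench plus the lift value.
- lip (a point): Middle of the lower outer edge of the lifting lip, the end of the deck plate away from the shelf (yellow strip on top): 110 wide along x, 6 thick, overhanging freely 30 beyond the red end stop. This point lies at y = -85, z = -6 from the deck point. Below it there is free space down to the foot plate and for 60 inwards (+y), to the housing. Hook slanting fingers under it from its outer side and lift.
- lift (a joint): Height of the lift in m, 0 at the bottom, growing upward, at most 0.080. The pawl drops in at every 12 mm, where the deck then rests at 0, 0.012, 0.024, 0.036 ... 0.072 (sagging up to 0.5 mm). Goes up only: let go between two notches, it sinks back to the notch below. To catch a notch lift it 1 to 8 mm past it and let it down. It starts at notch 0, 1 or 2. Lifting takes 6 to 11 N.
- pawl (a joint): Angle of the red spring pawl at the back of the housing: about 0 when seated under a tooth, up to about 0.15 as it rides over one, then snaps back (one click).
- shelf: Fixed grey metal infeed shelf beside the deck, at a height that differs from start to start (152 to 180 above the bench). Origin on its top face at the middle of the edge next to the deck; axes parallel to the station's. It runs 185 in +y, is 96 wide and 6 thick, with guide rails 7 high whose inner faces are at x = -39 and 39. Gap of 4 between shelf and deck in y.
- board: Green circuit board in a grey carrier frame, 70 (x) x 80 (y) x 9, about 0.16 kg, with a black finned heat sink 60 wide, 35 high above the underside, along its +y end (outer face at y = 40), which is the face to push. Origin at the centre of the underside. Starts flat on the shelf, its centre 115 to 138 from the shelf's deck edge.
- spool: White solder spool, diameter 44, height 48, about 0.15 kg, standing upright on the shelf between the board and the deck. Origin at the centre of its underside.
- tray: Fixed blue open tray, 130 x 130 x 24 outside, walls 4, floor 4 thick. Origin at the centre of its underside. To the left or right of the station.
- iron_stand: Bystander: black soldering iron stand, 85 x 105, about 120 high, yellow sponge on it. Origin at the centre of the underside.
- phone: Bystander: black phone lying flat, 75 x 158 x 9, in front of the station. Origin at the centre of the underside.
- flux: Bystander: amber flux bottle, diameter 34, 85 high, in front of the lip end of the deck. Origin at the centre of the underside.
- tip_tin: Bystander: round steel tin, diameter 52, 41 high, behind the deck. Origin at the centre of the underside.
- sucker: Bystander: yellow solder sucker lying behind the shelf, 18 thick, 190 long along its y. Origin below its middle.
- bare_pcb: Bystander: bare green board lying behind the deck, 60 x 90 x 4. Origin at the centre of the underside.
- driver: Bystander: red screwdriver lying in front of the shelf, 160 long. Origin at the underside.
Not all that is in view belongs to the job. Of the things that look like the tray, take the one that is farthest to the robot's left at the start.

How it is judged (in metres and radians):
On the way, in this order (a step that is already met when the one before it is completed fails the run):
1. spool upright in the tray and the deck in its notch at the shelf, the board still on the shelf (x of spool in the frame of tray between -0.045 and 0.045 m and y of spool in the frame of tray between -0.045 and 0.045 m and z of spool in the frame of tray below 0.01 m and angle between spool's own z axis and vertical below 0.15 rad and z of deck in the frame of shelf between -0.0145 and 0.0015 m and y of board in the frame of shelf above 0.06 m), for 0.3 s.
2. the board lies on the deck against the end stop (x of board in the frame of deck between -0.009 and 0.009 m and y of board in the frame of deck between -0.0125 and 0.001 m and z of board in the frame of deck between -0.003 and 0.004 m and angle between board's own z axis and vertical below 0.06 rad and z of deck in the frame of shelf between -0.0145 and 0.0015 m), for 0.2 s.
At the end, for the whole second after the job is handed in: Deck at rest on the pawl, 14.5 mm below to 1.5 mm above the shelf top; board flat on it, within 9 mm of the bay's centre line and 10 mm of the end stop; spool upright on the tray floor within 45 mm of its middle each way; all at rest, let go (all of step 2 and x of spool in the frame of tray between -0.045 and 0.045 m and y of spool in the frame of tray between -0.045 and 0.045 m and z of spool in the frame of tray below 0.01 m and angle between spool's own z axis and vertical below 0.15 rad and linear speed of each of board, spool below 0.02 m/s and velocity of joint lift between -0.02 and 0.02 m/s); the robot touches nothing.
It fails at once if the board is lifted off instead of slid (z of board in the frame of shelf above 0.02 m or angle between board's own z axis and vertical above 0.7 rad).
It fails at once if a bystander (iron stand, phone, flux bottle, tin, solder sucker, bare board, screwdriver) is displaced by more than 30 mm (distance of any of iron_stand, phone, flux, tip_tin, sucker, bare_pcb, driver from where it was at the start of the episode above 0.03 m).
It also fails if it takes over 70 s, if anything falls off the work surface, if the arm or the gripper's body presses on something with over 40 N, if the wrist force passes 120 N, or if a joint passes its speed limit or range.

### The arm

A 6-joint arm with a two-finger parallel gripper is mounted at the origin on the work surface. World frame = base frame: x ahead of the robot, y to its left, z up, the work surface at z = 0. Lengths are in mm, angles in rad, forces in N, time in s.
With the tool pointing down it reaches from about 275 to 1000 mm from the base axis. Payload 8.4 kg.
Tool frame: the origin (TCP) lies between the finger pads; the fingertips stand 8 mm ahead of it and the grasp point (between the pads) lies 11 mm behind it (tcp_to_tips is the distance from the TCP to the fingertips, in mm); z points along the fingers, y is the line along which they close (so a half turn about z gives the same grasp; the last joint's range is limited). The gripper opens to 85 mm and grips with 20 to 120 N. Pads are 22 mm wide; open, the fingers measure 114 mm over their backs; the gripper's body (76 mm by 85 mm) begins 54 mm behind the grasp point. The pads swing forward as they close: fully open they stand 13 mm farther back than shut.
Start: joints at [1.257, 0.353, 1.633, -0, 1.155, -0.002], TCP at [191.731, 594.867, 239.281] pointing down, gripper open.
Joint ranges: [-2.63, 2.63], [-0.92, 2.1], [0.06, 2.66], [-1.3, 4.44], [0, 2.69], [-3.02, 3.02]. Speed limits (rad/s): [2.22, 2.22, 2.79, 3.14, 3.14, 3.14].

### API

Orientations are given as [roll, pitch, yaw] about the fixed x, y, z axes, in that order (R = Rz(yaw) Ry(pitch) Rx(roll)).
In Python, from rig import * gives the robot as it stands.
- The arm moves only by the tool step_arm, never from a script. Its argument "motion" is a list of rows, each an object with "claw": the finger opening in mm, from 0 to 85.4; "delta_pos": the shift along the tool's x, y, z in mm, a list of three; "turn": the turn about the tool's z in rad. In form: [{"claw": claw, "delta_pos": [dx, dy, dz], "turn": turn}, ...]. A call has 1 to 8 rows; each row shifts and turns the commanded pose from where the row before left it, along the tool's axes as they then stand; what a row does not reach is not made up. A row lasts 1/12 s, in which the tool goes at most 41.7 mm and 7.16 degrees, less where a joint would pass 70% of its speed; a pose out of reach is approached as far as the arm can. A call is refused whole if a number of a shift passes 41.7 or a number of a turn 0.125, either way. A call with a gripper value outside its range is refused whole. The fingers move at their own pace and stop on an object; "force" is the grip in N (left out, the last holds). Time passes only in rows, so rows that do not move let the fingers close. It gives the time, the measured TCP pose, the force, the opening and the grip force at its end, in the units of the state.
- sense(): the state, without advancing time (a new reading comes with each control period).
- grab_frame(name): name is "scene" or "top"; returns a dict with "img" (420x560x3 uint8, red, green, blue), "vertical_fov" (degrees; the focal length in pixels is half the picture's height over the tangent of half this angle, whatever the lens; pixels are square), "cx", "cy" (the principal point, pixels), "D" ([k1, k2, p1, p2, k3] as OpenCV has them; the pictures are not rectified), "R" (3x3) and "t" (3): a world point X has camera coordinates R X + t. Camera axes: x right, y down, z forward; pixel columns grow to the right and rows downward; lengths in mm; the calibration is good to about 2 mm. A picture is of the moment at which its call begins. There is no depth.
- sign_off(): hands the job in; it is judged then, once.
The state is a dict: "clock": time; "qpos": joint angles; "qvel": joint speeds; "joint_efforts": joint torques, N m; "eef_pos": TCP position; "tcp_rot": TCP orientation; "contact_force": force on the tool from outside, world axes, zero at the start; "wrist_torque": the same for the moment, N m; "opening": opening from 0.0 (shut) to 1.0 (fully open); "grasp_force": force on a finger pad.
Only numpy, scipy, OpenCV 4.12 (cv2) and the standard library are available. Lean on these libraries where they do the work, as an engineer would, in place of code of your own. Each camera call takes 0.05 s, during which the arm holds its last target. There are 200 camera calls.

## Working session

There is one attempt and no reset: what is moved stays moved. The work goes in short steps, Python scripts to look and compute and a tool call to move; the robot and the scene stay as the last step left them, time stands still between calls to the robot, and variables do not carry over. Pictures are saved under pics/ and viewed, at most 10 in all, crops included, and the job is handed in when it is done.

Besides the shell and the picture viewer there is one more tool, called after "Call:" as name(argument=value, ...) on one line, values as JSON. step_arm: Moves the arm, as the interface text tells. Its arguments: {"type":"object","properties":{"motion":{"type":"array","items":{"type":"object","properties":{"claw":{"type":"number"},"delta_pos":{"type":"array","items":{"type":"number"}},"turn":{"type":"number"}}}},"force":{"type":"number"}},"required":["motion"]}

```bash
ls; mkdir -p pics
python3 - <<'E'
from rig import *
import cv2,pickle
print(sense())
d={}
for n in("scene","top"):
    f=grab_frame(n);d[n]=f
    print(n,f["vertical_fov"],f["cx"],f["cy"],f["D"],f["R"],f["t"])
    cv2.imwrite(f"pics/{n}0.png",cv2.resize(f["img"][:,:,::-1],(800,600),interpolation=cv2.INTER_CUBIC))
pickle.dump(d,open("f0.pkl","wb"))
E
```

```text
pics
{'clock': 0.0, 'qpos': array([ 1.25661671e+00,  3.53644725e-01,  1.63414686e+00, -1.26323739e-05,
        1.15522054e+00, -2.38361216e-03]), 'qvel': array([-7.43165709e-04,  1.77236287e-04, -1.27229196e-03,  2.02774931e-03,
        1.66325775e-05, -2.31580566e-04]), 'joint_efforts': array([ 2.05238146e-03, -6.05244756e+01, -3.42078638e+01,  1.79109074e-04,
        9.18795413e-03,  6.14185115e-05]), 'eef_pos': array([191.5761633 , 594.4112495 , 238.55837597]), 'tcp_rot': array([-3.14017315e+00,  8.16639907e-06,  2.82980176e+00]), 'contact_force': array([-0.12126943,  0.06553878,  0.24839493]), 'wrist_torque': array([0.00589091, 0.02607686, 0.01767034]), 'grasp_force': 0.0, 'opening': 1.0002247375078805}
scene 52.79223173382299 281.5958535875233 207.51859619499245 [-0.04275569  0.          0.          0.          0.        ] [[ 0.59294616  0.80518016 -0.0099885 ]
 [ 0.57964783 -0.43540557 -0.68878907]
 [-0.55894834  0.40262502 -0.72489299]] [-241.58536502 -222.00450944 1620.13264199]
top 53.98726462641736 282.55771854260183 207.88536599446297 [-0.05459863  0.          0.          0.          0.        ] [[-0.02447704 -0.99968697 -0.005181  ]
 [-0.98850013  0.02497609 -0.14914321]
 [ 0.14922592  0.00147084 -0.98880203]] [ -41.28183745  506.31361755 1101.20827756]
```

View pics/scene0.png

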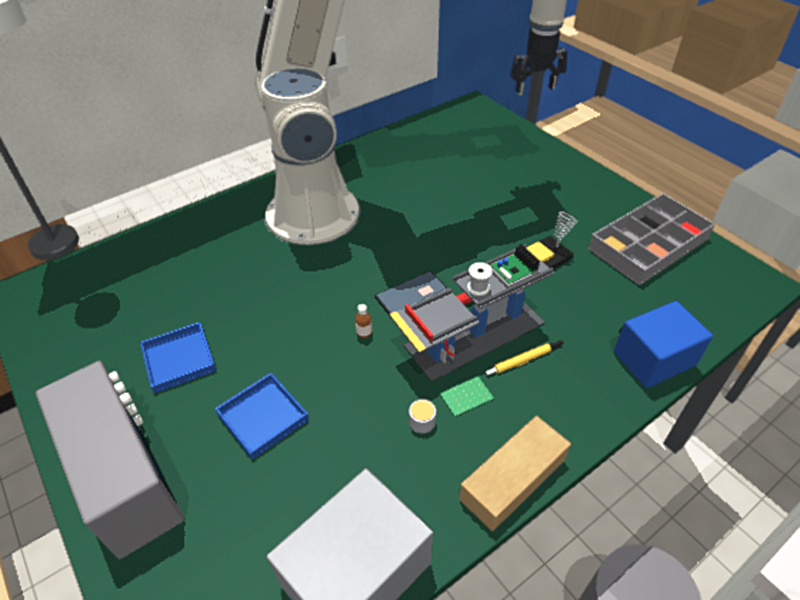

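View pics/top0.png

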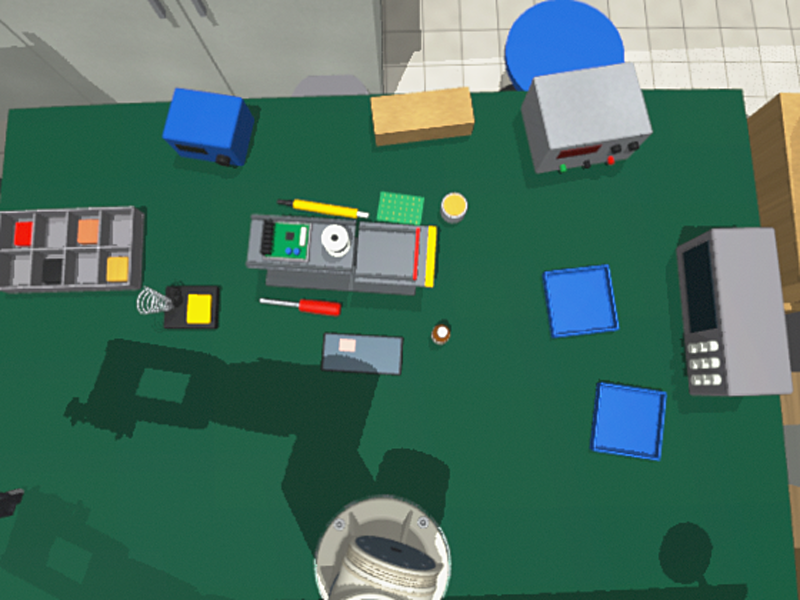

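Top view (800×600): station with its deck at (390,250), red stop at (417,253), yellow lip at (431,256), spool at (335,240), board at (285,240). Two things look like the tray: blue A at (580,300) and blue B at (628,420). The blue box at (208,125) is closed, so it is not one. Image right is −y, so A is farther to the robot's left and fits. I'll confirm this in one crop together with the station.

```bash
cat > h.py <<'E'
import numpy as np,cv2,pickle
def K(f):
    F=f["img"].shape[0]/2/np.tan(np.radians(f["vertical_fov"])/2)
    return np.array([[F,0,f["cx"]],[0,F,f["cy"]],[0,0,1.]])
def ray(f,px):
    n=cv2.undistortPoints(np.array([[px]],float),K(f),np.array(f["D"],float))[0,0]
    R=np.array(f["R"]);t=np.array(f["t"])
    d=R.T@np.array([*n,1.]);return -R.T@t,d/np.linalg.norm(d)
def onz(f,px,z):
    c,d=ray(f,px);return c+d*(z-c[2])/d[2]
def tri(fs,ps):
    A=np.zeros((3,3));b=np.zeros(3);L=[]
    for f,p in zip(fs,ps):
        c,d=ray(f,p);P=np.eye(3)-np.outer(d,d);A+=P;b+=P@c;L.append((P,c))
    X=np.linalg.solve(A,b);return X,[np.linalg.norm(P@(X-c)) for P,c in L]
def proj(f,X):
    return cv2.projectPoints(np.array([X],float),cv2.Rodrigues(np.array(f["R"]))[0],np.array(f["t"],float),K(f),np.array(f["D"],float))[0][0,0]
def blobs(f,lo,hi,amin=15):
    m=cv2.inRange(cv2.cvtColor(f["img"],cv2.COLOR_RGB2HSV),lo,hi)
    o=[]
    for c in cv2.findContours(m,cv2.RETR_EXTERNAL,cv2.CHAIN_APPROX_NONE)[0]:
        a=cv2.contourArea(c)
        if a>amin:o.append((a,cv2.minAreaRect(c),c))
    return sorted(o,key=lambda q:-q[0])
E
python3 - <<'E'
from h import *
d=pickle.load(open("f0.pkl","rb"))
C={"blue":((105,150,60),(125,255,255)),"yellow":((22,150,100),(33,255,255)),"red":((0,170,80),(5,255,255)),"white":((0,0,190),(180,40,255))}
for n in d:
    f=d[n]
    for k,(lo,hi) in C.items():
        for a,r,c in blobs(f,lo,hi)[:8]:
            print(n,k,a,np.round(r[0],1),np.round(cv2.boxPoints(r)).astype(int).tolist())
t=d["top"]["img"];s=d["scene"]["img"]
a=cv2.resize(t[135:215,165:315],(800,427),interpolation=cv2.INTER_CUBIC)
cv2.imwrite("pics/c1.png",a[:,:,::-1])
a=cv2.resize(s[150:270,255:415],(800,600),interpolation=cv2.INTER_CUBIC)
cv2.imwrite("pics/c2.png",a[:,:,::-1])
a=cv2.resize(t[170:330,360:500],(525,600),interpolation=cv2.INTER_CUBIC)
cv2.imwrite("pics/c3.png",a[:,:,::-1])
E
```

```text
scene blue 5321.5 [302.4  45.7] [[222, 13], [370, -9], [383, 79], [235, 100]]
scene blue 2739.0 [488.5  87.9] [[418, 68], [428, 45], [560, 108], [549, 131]]
scene blue 2540.5 [463.  239.2] [[423, 239], [467, 199], [503, 240], [459, 279]]
scene blue 2058.0 [183.3 289.2] [[149, 286], [191, 256], [217, 293], [175, 322]]
scene blue 1618.5 [123.2 249.8] [[95, 240], [140, 225], [152, 259], [107, 275]]
scene blue 1138.0 [397.9  59.2] [[374, 82], [386, 28], [422, 36], [410, 91]]
scene blue 260.5 [552.  27.] [[545, 8], [559, 8], [559, 46], [545, 46]]
scene blue 137.5 [360.3 212.7] [[353, 221], [357, 202], [367, 204], [363, 223]]
scene yellow 73.5 [365.8 250.4] [[346, 255], [383, 239], [386, 246], [349, 261]]
scene red 85.0 [292.9 225.6] [[282, 215], [285, 212], [304, 236], [301, 239]]
scene red 32.0 [324.6 208.6] [[320, 207], [325, 204], [329, 210], [324, 213]]
scene red 30.5 [483.4 159.1] [[478, 158], [479, 155], [489, 161], [487, 164]]
scene white 5855.0 [243.2 381.8] [[184, 392], [253, 323], [302, 372], [234, 440]]
scene white 3266.0 [120.6 134.3] [[44, 151], [188, 95], [197, 118], [53, 17
[... 1319 characters left out ...]
], [21, 172]]
top red 40.0 [291.  177.5] [[289, 195], [291, 160], [293, 160], [291, 195]]
top white 10944.5 [468.9  41.3] [[367, 10], [556, -21], [571, 73], [382, 104]]
top white 3582.0 [316.  32.] [[276, 0], [356, 0], [356, 64], [276, 64]]
top white 583.5 [271.5 405.8] [[239, 408], [243, 390], [304, 404], [300, 422]]
top white 322.5 [234.5 168. ] [[225, 157], [244, 157], [244, 179], [225, 179]]
top white 306.0 [364.5   9.5] [[348, 0], [381, 0], [381, 19], [348, 19]]
top white 231.0 [308.7 395.7] [[302, 419], [304, 372], [315, 372], [313, 420]]
top white 77.0 [417.2   1.5] [[405, 0], [409, -8], [429, 3], [425, 11]]
top white 71.0 [274.9 396. ] [[250, 391], [251, 386], [300, 401], [299, 406]]
```

View pics/c1.png

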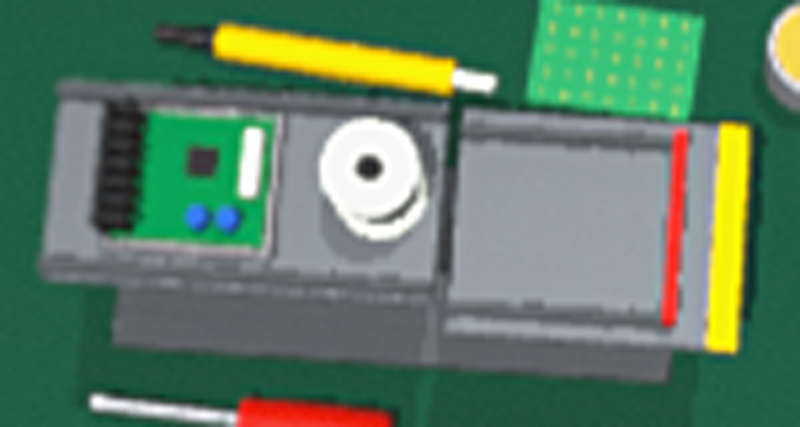

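View pics/c2.png

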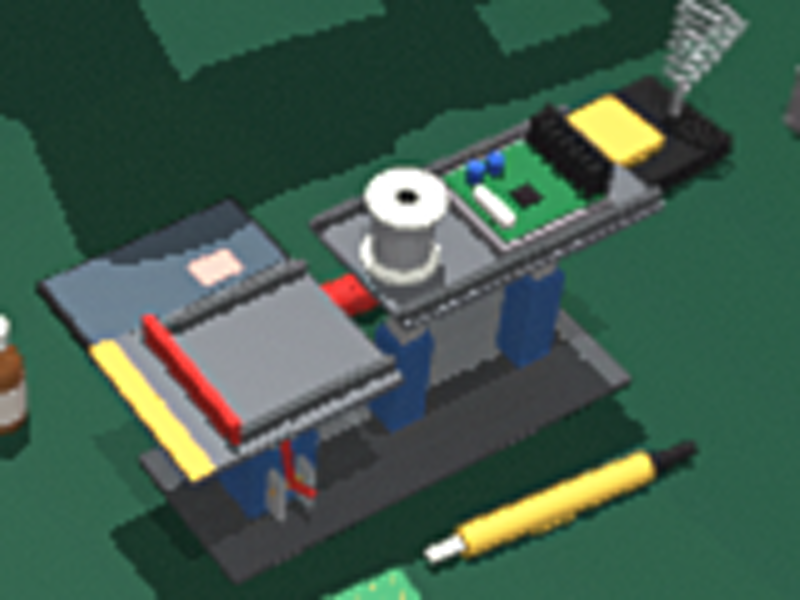

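View pics/c3.png

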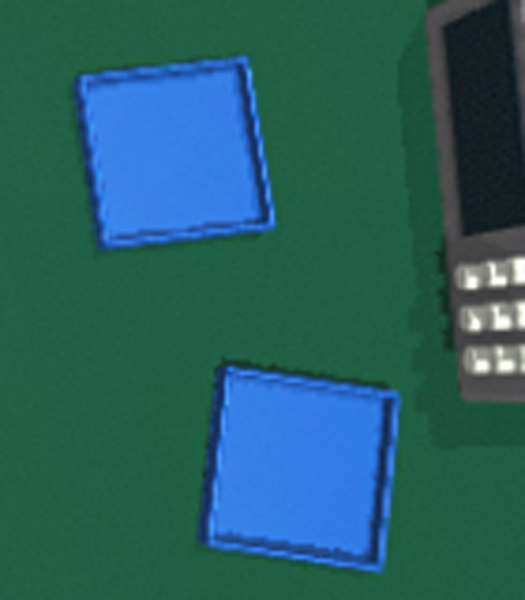

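Top crop: spool top at (368,166), shelf/deck gap at about x=450, red stop at x≈675, yellow lip edge at x≈745. Scene crop: spool top at (407,197), lip corners at (92,347) and (192,479). The tray crop confirms that the upper tray, A (top px 406,210), is the farthest left.

Run:
```python
from h import *
d=pickle.load(open("f0.pkl","rb"));T,S=d["top"],d["scene"]
for f in(T,S):print("cam",-np.array(f["R"]).T@np.array(f["t"]))
s1=150/800
t=lambda u,v:(165+(u+.5)*s1-.5,135+(v+.5)*s1-.5)
s=lambda u,v:(255+(u+.5)/5-.5,150+(v+.5)/5-.5)
P={"spooltop":(t(368,166),s(407,197)),
"lip_out_front":(t(738,353),s(92,347)),"lip_out_back":(t(752,126),s(192,479)),
"lip_in_front":(t(706,349),s(112,338)),"lip_in_back":(t(722,123),s(216,468)),
"shelf_near_front_railtop":(t(437,297),s(312,222)),"shelf_near_back":(t(450,105),s(403,318)),
"shelf_far_back":(t(60,82),s(662,200)),"pcb chip":(t(202,162),s(526,195)),"pcb corner":(t(268,258),s(447,180)),"pcb cornerb":(t(282,115),s(507,250)),
"sink_near_top_front":(t(135,228),s(532,113)), "stop_front":(t(668,326),s(150,318)),"stop_back":(t(682,130),s(238,430))}
for k,(a,b) in P.items():
    X,e=tri([T,S],[a,b]);print(k,X.round(1),np.round(e,1))
print("tray",onz(T,(406,210.2),12),[onz(T,p,24).round(0)[:2] for p in [[379,190],[427,184],[433,231],[385,236]]])
print(tri([T,S],[(406,210.2),(183.3,289.2)]))
for c in [(382,190),(425,186),(432,230),(387,235)]:pass
b=[q for q in blobs(T,(105,150,60),(125,255,255))][3][2]
print("A mask centroid",b[:,0].mean(0))
```

```text
cam [ 335.1517984   -55.5343484  1164.17633895]
cam [1177.50199633 -554.44819011 1019.0954428 ]
spooltop [584.3  59.9 206. ] [0.7 0.7]
lip_out_front [ 509.6 -105.5  125.7] [1.2 1.2]
lip_out_back [ 620.5 -117.1  126.4] [0.2 0.2]
lip_in_front [511.3 -91.3 125.5] [0. 0.]
lip_in_back [ 622.3 -102.4  126.6] [0. 0.]
shelf_near_front_railtop [533.4  34.9 160.9] [0.9 0.9]
shelf_near_back [623.9  26.4 163.5] [0.5 0.5]
shelf_far_back [641.6 212.1 159.6] [0.5 0.5]
pcb chip [598.  142.3 170.3] [0.1 0.1]
pcb corner [555.1 115.7 163.7] [3.7 3.7]
pcb cornerb [621.  105.9 165.8] [0.2 0.2]
sink_near_top_front [564.1 171.1 192.8] [3.3 3.3]
stop_front [521.  -72.4 138.4] [0.9 0.9]
stop_back [616.1 -82.6 138.3] [0.1 0.1]
tray [ 493.56737931 -403.3361197    12.        ] [array([ 551., -327.]), array([ 565., -465.]), array([ 431., -472.]), array([ 421., -336.])]
(array([ 492.87517581, -401.78037517,   17.09625088]), [np.float64(0.018939328846048712), np.float64(0.01893932884601794)])
A mask centroid [405.93333333 210.37222222]
```

Call:
step_arm(motion=[{"claw":85,"delta_pos":[0,0,-20],"turn":-0.106},{"claw":70,"delta_pos":[0,0,-20],"turn":-0.106},{"claw":56,"delta_pos":[-25,-27,0],"turn":0},{"claw":56,"delta_pos":[-25,-27,0],"turn":0},{"claw":56,"delta_pos":[-25,-27,0],"turn":0},{"claw":56,"delta_pos":[-25,-27,0],"turn":0},{"claw":56,"delta_pos":[-25,-27,0],"turn":0},{"claw":56,"delta_pos":[-25,-27,0],"turn":0}], force=30)

```text
clock: 0.77
eef_pos: [325.4, 417.1, 279.0]
tcp_rot: [-3.141, -0.0, 3.042]
contact_force: [0.9, 0.8, 0.6]
opening: 0.655
grasp_force: 0.0
```

Call:
step_arm(motion=[{"claw":56,"delta_pos":[-25,-27,0],"turn":0},{"claw":56,"delta_pos":[-25,-27,0],"turn":0},{"claw":56,"delta_pos":[-25,-27,0],"turn":0},{"claw":56,"delta_pos":[-25,-27,0],"turn":0},{"claw":56,"delta_pos":[-25,-27,0],"turn":0},{"claw":56,"delta_pos":[-25,-27,0],"turn":0},{"claw":56,"delta_pos":[-25,-27,0],"turn":0},{"claw":56,"delta_pos":[-25,-27,0],"turn":0}])

```text
clock: 1.43
eef_pos: [502.9, 182.1, 279.1]
tcp_rot: [-3.141, -0.0, 3.042]
contact_force: [1.6, 1.0, -0.0]
opening: 0.654
grasp_force: 0.0
```

Call:
step_arm(motion=[{"claw":56,"delta_pos":[-25,-27,0],"turn":0},{"claw":56,"delta_pos":[-25,-27,0],"turn":0},{"claw":56,"delta_pos":[0,0,0],"turn":0},{"claw":56,"delta_pos":[0,0,0],"turn":0}])

```text
clock: 1.77
eef_pos: [547.3, 123.6, 278.7]
tcp_rot: [-3.141, -0.001, 3.039]
contact_force: [0.1, 0.3, 0.7]
opening: 0.652
grasp_force: 0.0
```

Call:
step_arm(motion=[{"claw":56,"delta_pos":[-22,-30,0],"turn":0},{"claw":56,"delta_pos":[-21,-30,0],"turn":0},{"claw":56,"delta_pos":[0,0,20],"turn":0},{"claw":56,"delta_pos":[0,0,20],"turn":0},{"claw":56,"delta_pos":[0,0,0],"turn":0},{"claw":56,"delta_pos":[0,0,0],"turn":0}])

```text
clock: 2.27
eef_pos: [582.2, 62.0, 238.5]
tcp_rot: [-3.141, -0.003, 3.043]
contact_force: [0.7, 0.7, 0.2]
opening: 0.656
grasp_force: 0.0
```

Run:
```python
from rig import *
from h import *
f=grab_frame("scene");g=grab_frame("top");pickle.dump({"scene":f,"top":g},open("f1.pkl","wb"))
s=sense();print(s["eef_pos"],s["tcp_rot"])
a=cv2.resize(f["img"][110:230,280:440],(480,360),interpolation=cv2.INTER_CUBIC)
b=cv2.resize(g["img"][100:220,165:285],(360,360),interpolation=cv2.INTER_CUBIC)[:,:320]
cv2.imwrite("pics/g1.png",np.hstack([a,b])[:,:,::-1])
```

```text
[583.56918139  62.1442088  240.25671937] [3.14128794e+00 6.80460235e-04 3.04294082e+00]
```

View pics/g1.png

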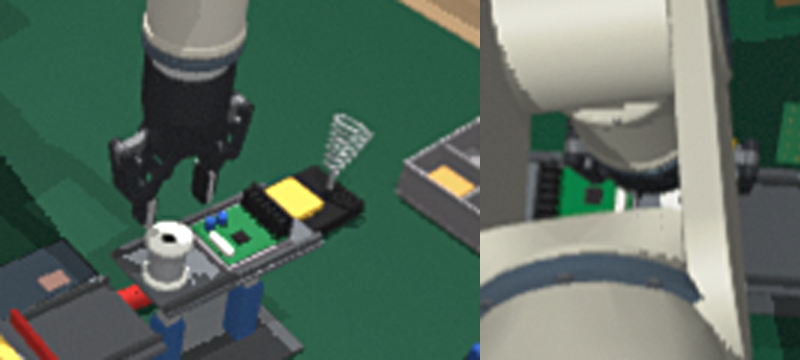

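The fingers at crop (145,210) and (200,195) straddle the spool at (168,240), and the finger line is along the shelf. Going down.

Call:
step_arm(motion=[{"claw":56,"delta_pos":[-1,-2,20],"turn":0},{"claw":56,"delta_pos":[0,0,20],"turn":0},{"claw":56,"delta_pos":[0,0,10],"turn":0},{"claw":56,"delta_pos":[0,0,0],"turn":0}])

```text
clock: 2.7
eef_pos: [583.3, 59.5, 188.1]
tcp_rot: [-3.141, -0.002, 3.042]
contact_force: [-0.3, -0.4, -0.4]
opening: 0.653
grasp_force: 0.0
```

Call:
step_arm(motion=[{"claw":56,"delta_pos":[0,0,10],"turn":0},{"claw":56,"delta_pos":[0,0,8],"turn":0},{"claw":56,"delta_pos":[0,0,0],"turn":0},{"claw":30,"delta_pos":[0,0,0],"turn":0},{"claw":30,"delta_pos":[0,0,0],"turn":0},{"claw":30,"delta_pos":[0,0,0],"turn":0},{"claw":30,"delta_pos":[0,0,0],"turn":0},{"claw":30,"delta_pos":[0,0,0],"turn":0}], force=30)

```text
clock: 3.37
eef_pos: [584.4, 59.1, 171.5]
tcp_rot: [3.142, 0.0, 3.042]
contact_force: [0.3, 0.4, -0.8]
opening: 0.51
grasp_force: 30.6
```

Call:
step_arm(motion=[{"claw":30,"delta_pos":[0,0,-8],"turn":0},{"claw":30,"delta_pos":[0,0,-20],"turn":0},{"claw":30,"delta_pos":[0,0,-30],"turn":0},{"claw":30,"delta_pos":[0,0,-30],"turn":0},{"claw":30,"delta_pos":[0,-10,-12],"turn":0},{"claw":30,"delta_pos":[2,-20,0],"turn":0},{"claw":30,"delta_pos":[3,-30,0],"turn":0},{"claw":30,"delta_pos":[3,-34,0],"turn":0}])

```text
clock: 4.03
eef_pos: [566.6, -34.3, 271.5]
tcp_rot: [3.142, 0.001, 3.044]
contact_force: [0.0, 0.3, -1.8]
opening: 0.507
grasp_force: 30.9
```

Call:
step_arm(motion=[{"claw":30,"delta_pos":[3,-34,0],"turn":0},{"claw":30,"delta_pos":[3,-34,0],"turn":0},{"claw":30,"delta_pos":[3,-34,0],"turn":0},{"claw":30,"delta_pos":[3,-34,0],"turn":0},{"claw":30,"delta_pos":[3,-34,0],"turn":0},{"claw":30,"delta_pos":[3,-34,0],"turn":0},{"claw":30,"delta_pos":[3,-34,0],"turn":0},{"claw":30,"delta_pos":[3,-34,0],"turn":0}])

```text
clock: 4.7
eef_pos: [514.8, -303.9, 271.1]
tcp_rot: [-3.142, -0.0, 3.042]
contact_force: [1.7, -0.2, -1.5]
opening: 0.514
grasp_force: 30.9
```

Call:
step_arm(motion=[{"claw":30,"delta_pos":[3,-25,0],"turn":0},{"claw":30,"delta_pos":[3,-20,0],"turn":0},{"claw":30,"delta_pos":[3,-20,0],"turn":0},{"claw":30,"delta_pos":[0,0,0],"turn":0},{"claw":30,"delta_pos":[0,0,0],"turn":0}])

```text
clock: 5.12
eef_pos: [499.6, -366.7, 270.9]
tcp_rot: [3.141, -0.001, 3.04]
contact_force: [-0.4, 0.7, -1.1]
opening: 0.506
grasp_force: 31.0
```

Run:
```python
from rig import *
from h import *
f=grab_frame("scene");g=grab_frame("top");pickle.dump({"scene":f,"top":g},open("f2.pkl","wb"))
s=sense();print(s["eef_pos"],s["tcp_rot"],s["opening"],s["grasp_force"],s["qpos"])
print(proj(f,s["eef_pos"]))
a=cv2.resize(f["img"][180:340,80:280],(500,400),interpolation=cv2.INTER_CUBIC)
cv2.imwrite("pics/g2.png",a[:,:,::-1])
```

```text
[ 500.22459028 -365.31979733  271.03871054] [ 3.14099964e+00 -4.73705392e-04  3.04152308e+00] 0.506133424862774 31.009175777435303 [-6.33348404e-01  3.17220600e-01  1.61162542e+00  2.88054460e-04
  1.21345604e+00 -2.10417587e+00]
[179.22676655 224.58755671]
```

View pics/g2.png

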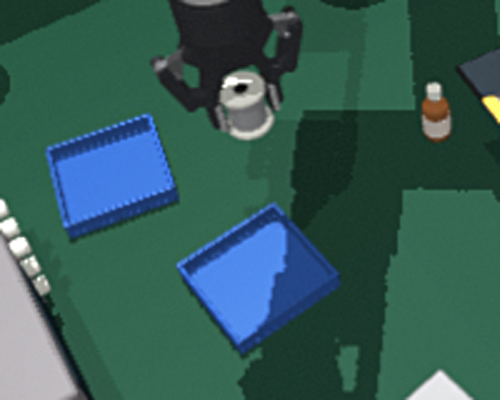

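The spool is held upright at crop (243,105), and the target tray is at (258,278), free of obstacles.

Call:
step_arm(motion=[{"claw":30,"delta_pos":[1,-18,10],"turn":0},{"claw":30,"delta_pos":[2,-19,20],"turn":0},{"claw":30,"delta_pos":[0,0,35],"turn":0},{"claw":30,"delta_pos":[0,0,35],"turn":0},{"claw":30,"delta_pos":[0,0,35],"turn":0},{"claw":30,"delta_pos":[0,0,35],"turn":0},{"claw":30,"delta_pos":[0,0,30],"turn":0},{"claw":30,"delta_pos":[0,0,20],"turn":0}])

```text
clock: 5.88
eef_pos: [493.0, -400.0, 48.2]
tcp_rot: [3.14, -0.003, 3.043]
contact_force: [0.3, 0.7, -2.3]
opening: 0.504
grasp_force: 31.1
```

Call:
step_arm(motion=[{"claw":30,"delta_pos":[0,0,10],"turn":0},{"claw":30,"delta_pos":[0,0,5],"turn":0},{"claw":30,"delta_pos":[0,0,0],"turn":0},{"claw":30,"delta_pos":[0,0,0],"turn":0}])

```text
clock: 6.22
eef_pos: [494.8, -402.4, 37.5]
tcp_rot: [-3.141, 0.001, 3.042]
contact_force: [1.1, 0.3, -0.4]
opening: 0.504
grasp_force: 31.1
```

Call:
step_arm(motion=[{"claw":30,"delta_pos":[0,0,10],"turn":0},{"claw":30,"delta_pos":[0,0,4],"turn":0},{"claw":30,"delta_pos":[0,0,2],"turn":0},{"claw":30,"delta_pos":[0,0,2],"turn":0},{"claw":30,"delta_pos":[0,0,0],"turn":0},{"claw":30,"delta_pos":[0,0,0],"turn":0}])

```text
clock: 6.72
eef_pos: [493.9, -402.2, 20.2]
tcp_rot: [3.142, 0.0, 3.042]
contact_force: [-5.2, 4.9, 17.6]
opening: 0.508
grasp_force: 32.6
```

Contact with the tray floor at TCP z≈20. Since the spool was gripped at TCP 171.5, this puts the shelf top at about 156. Releasing and rising.

Call:
step_arm(motion=[{"claw":58,"delta_pos":[0,0,0],"turn":0},{"claw":58,"delta_pos":[0,0,0],"turn":0},{"claw":58,"delta_pos":[0,0,0],"turn":0},{"claw":58,"delta_pos":[0,0,-15],"turn":0},{"claw":58,"delta_pos":[0,0,-35],"turn":0},{"claw":58,"delta_pos":[0,0,-40],"turn":0},{"claw":58,"delta_pos":[0,0,-40],"turn":0},{"claw":45,"delta_pos":[0,0,-40],"turn":0}])

```text
clock: 7.38
eef_pos: [493.6, -402.0, 189.7]
tcp_rot: [3.141, -0.001, 3.042]
contact_force: [0.8, -0.3, -0.1]
opening: 0.552
grasp_force: 0.0
```

Call:
step_arm(motion=[{"claw":35,"delta_pos":[-3,20,-20],"turn":0},{"claw":30,"delta_pos":[-3,34,0],"turn":0},{"claw":30,"delta_pos":[-3,34,0],"turn":0},{"claw":30,"delta_pos":[-3,34,0],"turn":0},{"claw":30,"delta_pos":[-3,34,0],"turn":0},{"claw":30,"delta_pos":[-3,34,0],"turn":0},{"claw":30,"delta_pos":[-3,0,0],"turn":0},{"claw":30,"delta_pos":[-3,0,0],"turn":0}])

```text
clock: 8.05
eef_pos: [537.1, -214.0, 208.3]
tcp_rot: [-3.142, -0.0, 3.045]
contact_force: [0.1, -0.6, 0.2]
opening: 0.357
grasp_force: 0.0
```

Run:
```python
from rig import *
from h import *
f=grab_frame("scene");g=grab_frame("top");pickle.dump({"scene":f,"top":g},open("f3.pkl","wb"))
s=sense();print(s["eef_pos"],s["tcp_rot"],s["opening"])
a=cv2.resize(f["img"][240:340,130:230],(400,400),interpolation=cv2.INTER_CUBIC)
b=cv2.resize(g["img"][160:260,360:460],(400,400),interpolation=cv2.INTER_CUBIC)
cv2.imwrite("pics/g3.png",np.hstack([a,b])[:,:,::-1])
```

```text
[ 537.25808943 -215.94323589  208.31056731] [-3.14113352e+00  4.80934716e-04  3.04237742e+00] 0.35521676524289914
```

View pics/g3.png

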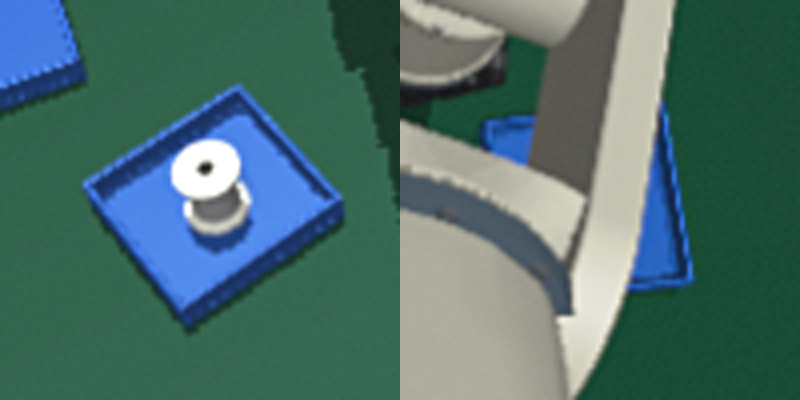

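The spool stands upright near the tray's middle: scene crop, base at (217,210). The tool can only yaw, so it can't slant its fingers under the lip. I'll clamp the red end stop at the lip end between the fingers instead, and raise the deck by that.

Call:
step_arm(motion=[{"claw":24,"delta_pos":[-3,28,0],"turn":0},{"claw":24,"delta_pos":[-4,28,0],"turn":0},{"claw":24,"delta_pos":[-4,28,0],"turn":0},{"claw":24,"delta_pos":[-3,28,0],"turn":0},{"claw":24,"delta_pos":[-3,28,0],"turn":0},{"claw":24,"delta_pos":[0,0,0],"turn":0},{"claw":24,"delta_pos":[0,0,20],"turn":0},{"claw":24,"delta_pos":[0,0,20],"turn":0}])

```text
clock: 8.82
eef_pos: [568.7, -79.1, 168.8]
tcp_rot: [-3.141, 0.003, 3.042]
contact_force: [0.2, -0.6, -0.4]
opening: 0.279
grasp_force: 0.0
```

Call:
step_arm(motion=[{"claw":24,"delta_pos":[0,0,0],"turn":0},{"claw":24,"delta_pos":[0,0,0],"turn":0}])

```text
clock: 8.98
eef_pos: [566.8, -79.1, 167.5]
tcp_rot: [-3.141, -0.002, 3.041]
contact_force: [0.7, 0.2, 0.1]
opening: 0.28
grasp_force: 0.0
```

Run:
```python
from rig import *
from h import *
f=grab_frame("scene");pickle.dump({"scene":f},open("f4.pkl","wb"))
s=sense();print(s["eef_pos"],s["tcp_rot"],s["opening"])
a=cv2.resize(f["img"][160:260,250:383],(798,600),interpolation=cv2.INTER_CUBIC)
cv2.imwrite("pics/g4.png",a[:,:,::-1])
```

```text
[567.6123964  -79.05828282 168.54327645] [-3.14144305e+00 -4.63353702e-04  3.04051596e+00] 0.27955666795727263
```

View pics/g4.png

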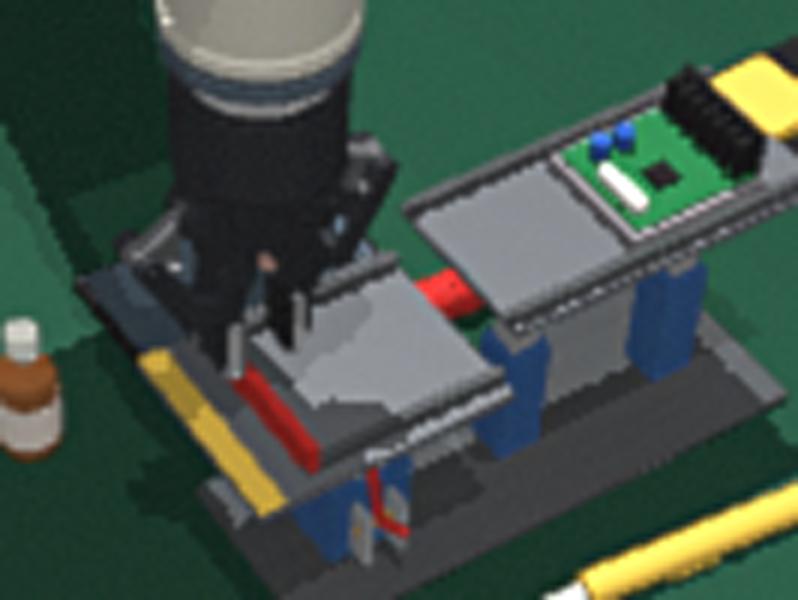

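The fingers at crop (235,345) and (297,315) straddle the line of the red stop, with ~30 mm still to go down.

Call:
step_arm(motion=[{"claw":24,"delta_pos":[0,0,12],"turn":0},{"claw":24,"delta_pos":[0,0,8],"turn":0},{"claw":24,"delta_pos":[0,0,4],"turn":0},{"claw":24,"delta_pos":[0,0,0],"turn":0},{"claw":24,"delta_pos":[0,0,0],"turn":0}])

```text
clock: 9.45
eef_pos: [567.4, -77.9, 144.0]
tcp_rot: [3.142, -0.001, 3.042]
contact_force: [-0.3, -0.6, -0.0]
opening: 0.28
grasp_force: 0.0
```

Call:
step_arm(motion=[{"claw":24,"delta_pos":[0,0,4],"turn":0},{"claw":24,"delta_pos":[0,0,4],"turn":0},{"claw":24,"delta_pos":[0,0,0],"turn":0},{"claw":24,"delta_pos":[0,0,0],"turn":0}])

```text
clock: 9.78
eef_pos: [567.4, -77.9, 136.1]
tcp_rot: [-3.142, -0.0, 3.042]
contact_force: [-0.1, -0.5, -0.1]
opening: 0.28
grasp_force: 0.0
```

Clear on both sides. Closing on the stop.

Call:
step_arm(motion=[{"claw":10,"delta_pos":[0,0,0],"turn":0},{"claw":2,"delta_pos":[0,0,0],"turn":0},{"claw":0,"delta_pos":[0,0,0],"turn":0},{"claw":0,"delta_pos":[0,0,0],"turn":0},{"claw":0,"delta_pos":[0,0,0],"turn":0},{"claw":0,"delta_pos":[0,0,0],"turn":0}], force=60)

```text
clock: 10.28
eef_pos: [567.6, -78.1, 136.5]
tcp_rot: [-3.141, 0.0, 3.042]
contact_force: [-0.1, -2.1, 1.6]
opening: 0.048
grasp_force: 60.1
```

Call:
step_arm(motion=[{"claw":0,"delta_pos":[0,0,-2],"turn":0},{"claw":0,"delta_pos":[0,0,-2],"turn":0},{"claw":0,"delta_pos":[0,0,-3],"turn":0},{"claw":0,"delta_pos":[0,0,-3],"turn":0},{"claw":0,"delta_pos":[0,0,-3],"turn":0},{"claw":0,"delta_pos":[0,0,-3],"turn":0},{"claw":0,"delta_pos":[0,0,0],"turn":0},{"claw":0,"delta_pos":[0,0,0],"turn":0}], force=80)

```text
clock: 10.95
eef_pos: [567.6, -78.1, 152.5]
tcp_rot: [-3.141, 0.0, 3.042]
contact_force: [2.4, -4.6, -5.5]
opening: 0.036
grasp_force: 80.9
```

Run:
```python
from rig import *
from h import *
s=sense();print(s["eef_pos"],s["contact_force"],s["opening"],s["grasp_force"])
g=grab_frame("scene");pickle.dump({"scene":g},open("f5.pkl","wb"))
old=pickle.load(open("f4.pkl","rb"))["scene"]
for f in(old,g):
    for a,r,c in blobs(f,(0,170,80),(5,255,255),8)+blobs(f,(18,120,90),(33,255,255),20):
        if 270<r[0][0]<345 and 190<r[0][1]<270: print(a,np.round(r[0],1))
    print('-')
```

```text
[567.62562748 -78.0759557  152.4980991 ] [ 2.38065405 -4.5730035  -5.52220829] 0.03634822553798522 80.9041428565979
56.0 [296.  229.4]
33.0 [324.7 208.5]
144.5 [284.7 231.3]
-
36.0 [298.1 228. ]
17.0 [326. 208.]
146.5 [285.  227.9]
-
```

The deck rises with the grip: the strip moved up 3.4 px for 16 mm, and the load is 5.5 N. One more notch, then let it down onto the pawl.

Call:
step_arm(motion=[{"claw":0,"delta_pos":[0,0,-3],"turn":0},{"claw":0,"delta_pos":[0,0,-3],"turn":0},{"claw":0,"delta_pos":[0,0,-3],"turn":0},{"claw":0,"delta_pos":[0,0,-3],"turn":0},{"claw":0,"delta_pos":[0,0,0],"turn":0},{"claw":0,"delta_pos":[0,0,0],"turn":0},{"claw":0,"delta_pos":[0,0,1],"turn":0},{"claw":0,"delta_pos":[0,0,1],"turn":0}])

```text
clock: 11.67
eef_pos: [567.6, -78.1, 162.2]
tcp_rot: [-3.141, 0.0, 3.042]
contact_force: [2.2, -4.5, -5.6]
opening: 0.042
grasp_force: 80.9
```

Call:
step_arm(motion=[{"claw":0,"delta_pos":[0,0,1],"turn":0},{"claw":0,"delta_pos":[0,0,1],"turn":0},{"claw":0,"delta_pos":[0,0,0],"turn":0},{"claw":0,"delta_pos":[0,0,0],"turn":0}])

```text
clock: 12.0
eef_pos: [567.7, -78.1, 160.6]
tcp_rot: [-3.141, 0.0, 3.042]
contact_force: [0.5, -4.9, -0.3]
opening: 0.037
grasp_force: 81.7
```

The load came off at +24 mm, so the deck rests on the pawl two notches up. Opening, rising and moving aside to measure.

Call:
step_arm(motion=[{"claw":20,"delta_pos":[0,0,0],"turn":0},{"claw":24,"delta_pos":[0,0,0],"turn":0},{"claw":24,"delta_pos":[0,0,0],"turn":0},{"claw":24,"delta_pos":[0,0,-15],"turn":0},{"claw":24,"delta_pos":[0,0,-35],"turn":0},{"claw":24,"delta_pos":[0,0,-40],"turn":0},{"claw":24,"delta_pos":[0,0,-30],"turn":0},{"claw":0,"delta_pos":[0,30,0],"turn":0}], force=30)

```text
clock: 12.67
eef_pos: [573.5, -50.9, 287.3]
tcp_rot: [-3.14, 0.01, 3.039]
contact_force: [0.8, 0.5, 0.3]
opening: 0.154
grasp_force: 0.0
```

Call:
step_arm(motion=[{"claw":0,"delta_pos":[0,36,0],"turn":0},{"claw":0,"delta_pos":[0,36,0],"turn":0},{"claw":0,"delta_pos":[0,36,0],"turn":0},{"claw":0,"delta_pos":[0,36,0],"turn":0},{"claw":0,"delta_pos":[0,36,0],"turn":0},{"claw":0,"delta_pos":[0,36,0],"turn":0},{"claw":0,"delta_pos":[0,30,0],"turn":0},{"claw":0,"delta_pos":[0,0,0],"turn":0}])

```text
clock: 13.33
eef_pos: [594.9, 202.2, 280.1]
tcp_rot: [3.139, -0.0, 3.045]
contact_force: [0.2, -1.1, -0.3]
opening: 0.001
grasp_force: 0.0
```

Run:
```python
from rig import *
from h import *
f=grab_frame("scene");g=grab_frame("top");pickle.dump({"scene":f,"top":g},open("f6.pkl","wb"))
s=sense();print(s["eef_pos"],s["tcp_rot"],s["opening"])
a=cv2.resize(f["img"][150:250,250:383],(532,400),interpolation=cv2.INTER_CUBIC)
b=cv2.resize(g["img"][130:230,250:317],(268,400),interpolation=cv2.INTER_CUBIC)
cv2.imwrite("pics/g6.png",np.hstack([a,b])[:,:,::-1])
```

```text
[594.57833414 197.91062422 279.93477454] [-3.14150656e+00 -8.54483696e-04  3.04415558e+00] -0.002619257285397248
```

View pics/g6.png

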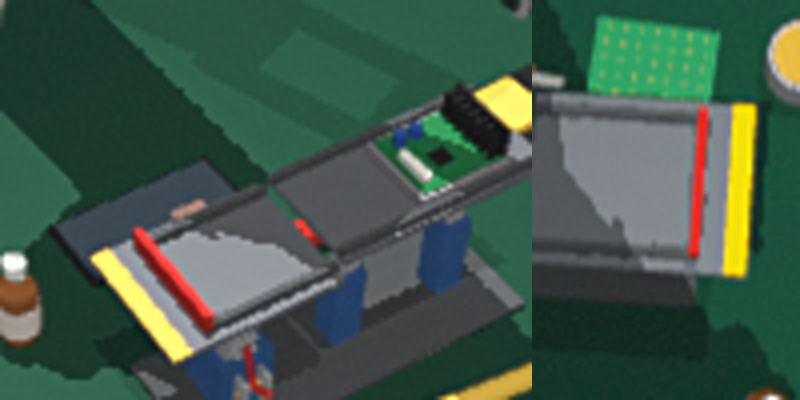

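Deck raised; it stands just below the shelf (scene crop: lip strip (92,255)–(178,362), rail ends near (335,260)). Checking the heights numerically.

Run:
```python
from h import *
d=pickle.load(open("f6.pkl","rb"));T,S=d["top"],d["scene"]
s=lambda u,v:(250+(u+.5)/4-.5,150+(v+.5)/4-.5)
t=lambda u,v:(250+(u-532+.5)/4-.5,130+(v+.5)/4-.5)
for k,a,b in [("lipF",t(745,277),s(92,255)),("lipB",t(757,105),s(178,362)),("stopF",t(692,257),s(140,232)),("stopB",t(704,108),s(208,325))]:
    X,e=tri([T,S],[a,b]);print(k,X.round(1),np.round(e,1))
# yellow/red centroid, two views, before/after
d0=pickle.load(open("f0.pkl","rb"))
for D in(d0,d):
  P={}
  for n in("top","scene"):
    for a,r,c in blobs(D[n],(20,120,90),(34,255,255),40):
        X=onz(D[n],r[0],135)
        if 500<X[0]<630 and -125<X[1]<-80: P[n]=c[:,0].mean(0)
  print(P, tri([D["top"],D["scene"]],[P["top"],P["scene"]]) if len(P)==2 else "")
```

```text
lipF [ 509.9 -105.1  149.4] [0.2 0.2]
lipB [ 621.2 -115.7  148.2] [1. 1.]
stopF [521.3 -72.  161.4] [0.5 0.5]
stopB [615.9 -83.6 158.8] [1.3 1.3]
{'top': array([301.2688172 , 179.22580645]), 'scene': array([284.69491525, 231.28813559])} (array([ 565.60585136, -104.15164616,  123.90772736]), [np.float64(0.10364138346620819), np.float64(0.10364138346608172)])
{'top': array([301.58510638, 177.        ]), 'scene': array([285.06779661, 226.20338983])} (array([ 566.59340548, -103.85190622,  146.01055447]), [np.float64(0.19015246034567537), np.float64(0.19015246034570996)])
```

Deck at about 146, shelf at about 156, so the deck is ~10 mm low. That is inside the window, while another notch (158) could exceed it. Staying there. Now the closed fingers go behind the heat sink (face at station y≈249).

Call:
step_arm(motion=[{"claw":0,"delta_pos":[-2,19,0],"turn":0},{"claw":0,"delta_pos":[0,0,0],"turn":0},{"claw":0,"delta_pos":[0,0,25],"turn":0},{"claw":0,"delta_pos":[0,0,30],"turn":0},{"claw":0,"delta_pos":[0,0,10],"turn":0},{"claw":0,"delta_pos":[0,0,0],"turn":0},{"claw":0,"delta_pos":[0,0,0],"turn":0}])

```text
clock: 14.02
eef_pos: [598.9, 214.5, 215.5]
tcp_rot: [-3.141, -0.001, 3.041]
contact_force: [0.6, -0.2, 0.2]
opening: -0.002
grasp_force: 0.0
```

Run:
```python
from rig import *
s=sense();p=s["eef_pos"];print(p,s["tcp_rot"][2],"xs",.995*p[0]-.0998*p[1],"ys",.0998*p[0]+.995*p[1],s["contact_force"])
```

```text
[598.91790445 214.52338822 215.50474359] 3.0409313576768264 xs 574.5138807842212 ys 273.2227781381966 [ 0.56222354 -0.15110774  0.22385653]
```

Call:
step_arm(motion=[{"claw":0,"delta_pos":[0,2,12],"turn":0},{"claw":0,"delta_pos":[0,0,10],"turn":0},{"claw":0,"delta_pos":[0,0,0],"turn":0},{"claw":0,"delta_pos":[0,0,0],"turn":0}])

```text
clock: 14.35
eef_pos: [598.8, 217.3, 192.8]
tcp_rot: [-3.141, -0.001, 3.042]
contact_force: [0.0, 0.2, -0.4]
opening: -0.002
grasp_force: 0.0
```

Call:
step_arm(motion=[{"claw":0,"delta_pos":[0,0,10],"turn":0},{"claw":0,"delta_pos":[0,0,10],"turn":0},{"claw":0,"delta_pos":[0,0,0],"turn":0},{"claw":0,"delta_pos":[0,0,0],"turn":0}])

```text
clock: 14.68
eef_pos: [598.6, 217.2, 172.3]
tcp_rot: [-3.141, -0.002, 3.042]
contact_force: [0.2, -0.7, -0.7]
opening: 0.0
grasp_force: 0.0
```

Call:
step_arm(motion=[{"claw":0,"delta_pos":[0,-5,0],"turn":0},{"claw":0,"delta_pos":[0,-6,0],"turn":0},{"claw":0,"delta_pos":[0,-6,0],"turn":0},{"claw":0,"delta_pos":[0,-6,0],"turn":0},{"claw":0,"delta_pos":[0,-6,0],"turn":0},{"claw":0,"delta_pos":[0,-6,0],"turn":0},{"claw":0,"delta_pos":[0,-6,0],"turn":0},{"claw":0,"delta_pos":[0,-6,0],"turn":0}])

```text
clock: 15.35
eef_pos: [594.5, 170.0, 173.5]
tcp_rot: [3.141, 0.0, 3.042]
contact_force: [0.1, 1.1, 0.9]
opening: -0.002
grasp_force: 0.6
```

```bash
cat > b.py <<'E'
from rig import *
from h import *
s=sense();p=s["eef_pos"];print(p.round(1),"xs",round(.995*p[0]-.0998*p[1],1),"ys",round(.0998*p[0]+.995*p[1],1),s["contact_force"].round(1))
for n in("scene","top"):
    f=grab_frame(n)
    for a,r,c in blobs(f,(60,180,90),(85,255,255),60)[:4]:
        for z in (166,155):
            q=[onz(f,x,z) for x in cv2.boxPoints(r)]+[onz(f,r[0],z)]
            if n=="top" or 1: print(n,a,z,[(round(.995*w[0]-.0998*w[1]),round(.0998*w[0]+.995*w[1])) for w in q])
E
python3 b.py
```

```text
[594.5 170.  173.5] xs 574.6 ys 228.5 [0.1 1.1 0.9]
```

```bash
sed -i 's/(60,180,90),(85,255,255),60/(58,140,105),(90,255,255),60/' b.py; python3 b.py
python3 - <<'E'
from h import *
d=pickle.load(open("f6.pkl","rb"))["scene"]
print(cv2.cvtColor(d["img"],cv2.COLOR_RGB2HSV)[185:192:2,356:366:3])
E
```

```text
[594.3 169.5 173.3] xs 574.4 ys 228.0 [ 0.2  0.6 -0.5]
top 514.5 166 [(625, 54), (675, 52), (671, -27), (621, -24), (648, 13)]
top 514.5 155 [(628, 54), (679, 53), (675, -27), (624, -25), (651, 14)]
[[[ 71 170  93]
  [ 72 171  91]
  [ 71 168 109]
  [ 71 168 153]]

 [[ 71 169  95]
  [ 66  62  41]
  [ 71 171  91]
  [ 72 171  91]]

 [[ 72 188  87]
  [160  49  31]
  [ 45  18  28]
  [ 72 171  94]]

 [[ 67  58 131]
  [ 72 156  59]
  [ 72 170  93]
  [ 72 172  92]]]
```

Call:
step_arm(motion=[{"claw":0,"delta_pos":[0,-6,0],"turn":0},{"claw":0,"delta_pos":[0,-6,0],"turn":0},{"claw":0,"delta_pos":[0,-6,0],"turn":0},{"claw":0,"delta_pos":[0,-6,0],"turn":0},{"claw":0,"delta_pos":[0,-6,0],"turn":0},{"claw":0,"delta_pos":[0,-6,0],"turn":0},{"claw":0,"delta_pos":[0,-6,0],"turn":0},{"claw":0,"delta_pos":[0,0,0],"turn":0}])

```text
clock: 16.22
eef_pos: [590.0, 127.5, 173.2]
tcp_rot: [-3.141, -0.0, 3.041]
contact_force: [0.3, 0.9, 0.1]
opening: -0.0
grasp_force: 0.0
```

```bash
cat > b.py <<'E'
from rig import *
from h import *
s=sense();p=s["eef_pos"];print(p.round(1),"xs",round(.995*p[0]-.0998*p[1],1),"ys",round(.0998*p[0]+.995*p[1],1),s["contact_force"].round(1))
f=grab_frame("scene")
for a,r,c in blobs(f,(66,150,82),(74,255,255),60):
    w=onz(f,r[0],160)
    if 520<w[0]<640 and -90<w[1]<220:
        for z in(166,156): print(a,z,[(round(.995*w[0]-.0998*w[1]),round(.0998*w[0]+.995*w[1])) for w in [onz(f,x,z) for x in [*cv2.boxPoints(r),r[0]]]])
E
python3 b.py
```

```text
[590.  127.5 173.2] xs 574.4 ys 185.8 [0.3 0.9 0.1]
127.5 166 [(552, 110), (551, 170), (600, 153), (600, 95), (576, 132)]
127.5 156 [(544, 116), (543, 177), (593, 160), (593, 102), (569, 138)]
```

The board tracks the finger, centre at station y≈132. Pushing it across the gap.

Call:
step_arm(motion=[{"claw":0,"delta_pos":[0,-5,0],"turn":0},{"claw":0,"delta_pos":[0,-6,0],"turn":0},{"claw":0,"delta_pos":[0,-6,0],"turn":0},{"claw":0,"delta_pos":[0,-6,0],"turn":0},{"claw":0,"delta_pos":[0,-6,0],"turn":0},{"claw":0,"delta_pos":[0,-6,0],"turn":0},{"claw":0,"delta_pos":[0,-6,0],"turn":0},{"claw":0,"delta_pos":[0,-5,0],"turn":0}])

```text
clock: 16.93
eef_pos: [585.7, 82.4, 173.3]
tcp_rot: [-3.142, 0.0, 3.042]
contact_force: [0.3, 1.2, -0.1]
opening: 0.0
grasp_force: 0.4
```

```bash
python3 b.py
```

```text
[585.7  82.4 173.3] xs 574.5 ys 140.4 [ 0.3  1.2 -0.1]
135.5 166 [(554, 60), (552, 128), (600, 114), (601, 47), (577, 87)]
135.5 156 [(546, 66), (544, 135), (593, 120), (593, 53), (569, 93)]
```

Call:
step_arm(motion=[{"claw":0,"delta_pos":[0,-5,0],"turn":0},{"claw":0,"delta_pos":[0,-5,0],"turn":0},{"claw":0,"delta_pos":[0,-5,0],"turn":0},{"claw":0,"delta_pos":[0,-5,0],"turn":0},{"claw":0,"delta_pos":[0,-5,0],"turn":0},{"claw":0,"delta_pos":[0,-5,0],"turn":0},{"claw":0,"delta_pos":[0,-5,0],"turn":0},{"claw":0,"delta_pos":[0,-5,0],"turn":0}])

```text
clock: 17.65
eef_pos: [581.7, 42.8, 173.3]
tcp_rot: [-3.142, -0.0, 3.042]
contact_force: [-0.0, 0.4, -1.0]
opening: -0.002
grasp_force: 0.2
```

```bash
python3 b.py
```

```text
[581.7  42.8 173.3] xs 574.5 ys 100.6 [-0.   0.4 -1. ]
163.0 166 [(551, 11), (543, 85), (602, 72), (608, 1), (576, 41)]
163.0 156 [(543, 16), (535, 91), (595, 78), (601, 6), (569, 47)]
```

Call:
step_arm(motion=[{"claw":0,"delta_pos":[0,-4,0],"turn":0},{"claw":0,"delta_pos":[0,-4,0],"turn":0},{"claw":0,"delta_pos":[0,-4,0],"turn":0},{"claw":0,"delta_pos":[0,-3,0],"turn":0},{"claw":0,"delta_pos":[0,-3,0],"turn":0},{"claw":0,"delta_pos":[0,-2,0],"turn":0},{"claw":0,"delta_pos":[0,0,0],"turn":0},{"claw":0,"delta_pos":[0,0,0],"turn":0}])

```text
clock: 18.37
eef_pos: [579.8, 23.2, 173.3]
tcp_rot: [-3.141, 0.0, 3.042]
contact_force: [-0.1, -0.4, 0.0]
opening: 0.001
grasp_force: 0.0
```

```bash
python3 b.py
```

```text
[579.8  23.2 173.3] xs 574.5 ys 81.0 [-0.1 -0.4  0. ]
160.5 166 [(550, -10), (550, 61), (608, 45), (607, -24), (579, 17)]
160.5 156 [(542, -5), (542, 67), (601, 50), (600, -19), (572, 23)]
```

Call:
step_arm(motion=[{"claw":0,"delta_pos":[0,-2,0],"turn":0},{"claw":0,"delta_pos":[0,-1.5,0],"turn":0},{"claw":0,"delta_pos":[0,0,0],"turn":0},{"claw":0,"delta_pos":[0,0,0],"turn":0}])

```text
clock: 18.75
eef_pos: [579.4, 19.8, 173.3]
tcp_rot: [-3.141, -0.0, 3.042]
contact_force: [0.1, -0.3, -0.3]
opening: -0.006
grasp_force: 0.0
```

Call:
step_arm(motion=[{"claw":0,"delta_pos":[0,-1,0],"turn":0},{"claw":0,"delta_pos":[0,-1,0],"turn":0},{"claw":0,"delta_pos":[0,0,0],"turn":0},{"claw":0,"delta_pos":[0,0,0],"turn":0}])

```text
clock: 19.08
eef_pos: [579.1, 18.0, 173.3]
tcp_rot: [3.141, -0.0, 3.042]
contact_force: [-0.6, 2.3, 1.4]
opening: -0.003
grasp_force: 0.7
```

Call:
step_arm(motion=[{"claw":0,"delta_pos":[0,-1,0],"turn":0},{"claw":0,"delta_pos":[0,-0.5,0],"turn":0},{"claw":0,"delta_pos":[0,0,0],"turn":0},{"claw":0,"delta_pos":[0,0,0],"turn":0}])

```text
clock: 19.42
eef_pos: [578.8, 17.6, 173.4]
tcp_rot: [3.14, -0.001, 3.041]
contact_force: [-1.4, 7.6, 1.3]
opening: 0.004
grasp_force: 3.8
```

```bash
python3 b.py
```

```text
[578.8  17.6 173.4] xs 574.1 ys 75.2 [-1.4  7.6  1.3]
150.0 166 [(559, -7), (556, 50), (607, 38), (609, -17), (583, 16)]
150.0 156 [(551, -2), (548, 56), (600, 44), (602, -12), (576, 21)]
```

Firm contact at 7.6 N where the stop should be. Backing off and rising.

Call:
step_arm(motion=[{"claw":0,"delta_pos":[0,4,0],"turn":0},{"claw":0,"delta_pos":[0,8,0],"turn":0},{"claw":0,"delta_pos":[0,8,-10],"turn":0},{"claw":0,"delta_pos":[0,10,-35],"turn":0},{"claw":0,"delta_pos":[0,30,-40],"turn":0},{"claw":0,"delta_pos":[0,40,-30],"turn":0},{"claw":0,"delta_pos":[0,40,0],"turn":0},{"claw":0,"delta_pos":[0,40,0],"turn":0}])

```text
clock: 20.13
eef_pos: [597.0, 185.9, 280.1]
tcp_rot: [3.14, 0.005, 3.041]
contact_force: [0.8, -0.4, -0.0]
opening: 0.0
grasp_force: 0.0
```

Call:
step_arm(motion=[{"claw":0,"delta_pos":[0,40,0],"turn":0},{"claw":0,"delta_pos":[0,30,0],"turn":0},{"claw":0,"delta_pos":[0,20,0],"turn":0},{"claw":0,"delta_pos":[0,0,0],"turn":0},{"claw":0,"delta_pos":[0,0,0],"turn":0}])

```text
clock: 20.55
eef_pos: [604.5, 274.8, 276.9]
tcp_rot: [-3.141, 0.0, 3.044]
contact_force: [0.3, -1.3, -0.2]
opening: 0.001
grasp_force: 0.0
```

```bash
cat > c.py <<'E'
from rig import *
from h import *
st=lambda w:(round(.995*w[0]-.0998*w[1]-573.3,1),round(.0998*w[0]+.995*w[1]-29.5,1),round(w[2],1))
s=sense();print(s["eef_pos"].round(),s["contact_force"].round(1))
D={n:grab_frame(n) for n in("scene","top")};pickle.dump(D,open("f7.pkl","wb"))
for n,f in D.items():
    for k,lo,hi in[("green",(62,110,70),(78,255,255)),("red",(0,150,70),(6,255,255)),("yel",(20,120,90),(34,255,255)),("blu",(105,120,90),(122,255,255)),("white",(0,0,150),(180,45,255))]:
        for a,r,c in blobs(f,lo,hi,5):
            w=onz(f,r[0],155);q=st(w)
            if abs(q[0])<58 and -90<q[1]<60 and a<1500: print(n,k,a,np.round(r[0],1),q[:2],[st(onz(f,x,155))[:2] for x in cv2.boxPoints(r)] if k!="blu" else "")
E
python3 c.py
```

```text
[604. 275. 277.] [ 0.3 -1.3 -0.2]
scene green 221.0 [305.5 213.6] (np.float64(-2.9), np.float64(-7.5)) [(np.float64(-33.5), np.float64(-39.4)), (np.float64(-35.3), np.float64(40.7)), (np.float64(27.4), np.float64(23.9)), (np.float64(27.7), np.float64(-53.0))]
scene red 100.0 [292.7 219.2] (np.float64(-3.2), np.float64(-49.2)) [(np.float64(-51.9), np.float64(-56.6)), (np.float64(-56.6), np.float64(-42.2)), (np.float64(43.4), np.float64(-42.1)), (np.float64(47.2), np.float64(-55.8))]
scene red 9.0 [326.5 207.5] (np.float64(8.2), np.float64(55.6)) [(np.float64(-2.6), np.float64(52.8)), (np.float64(-4.4), np.float64(57.4)), (np.float64(18.9), np.float64(58.3)), (np.float64(20.6), np.float64(53.7))]
scene yel 146.0 [285.  225.9] (np.float64(6.6), np.float64(-79.9)) [(np.float64(-48.0), np.float64(-88.1)), (np.float64(-53.0), np.float64(-71.9)), (np.float64(58.6), np.float64(-72.1)), (np.float64(62.5), np.float64(-87.4))]
scene blu 7.5 [300. 208.] (np.float64(-28.8), np.float64(-9.3)) 
scene blu 7.0 [296. 210.] (np.float64(-28.1), np.float64(-23.0)) 
scene white 128.5 [304.7 226. ] (np.flo
[... 1635 characters left out ...]
4(-53.9), np.float64(-68.0))]
top white 121.0 [253.3 172.2] (np.float64(2.0), np.float64(45.6)) [(np.float64(-30.0), np.float64(54.7)), (np.float64(34.5), np.float64(55.3)), (np.float64(34.3), np.float64(36.4)), (np.float64(-30.2), np.float64(35.9))]
top white 21.0 [285.2 171.5] (np.float64(9.8), np.float64(-34.3)) [(np.float64(-4.5), np.float64(-30.4)), (np.float64(24.4), np.float64(-31.3)), (np.float64(24.2), np.float64(-38.3)), (np.float64(-4.8), np.float64(-37.3))]
top white 14.5 [274.5 195.3] (np.float64(-52.9), np.float64(-12.2)) [(np.float64(-55.2), np.float64(19.0)), (np.float64(-51.2), np.float64(19.1)), (np.float64(-50.5), np.float64(-43.4)), (np.float64(-54.5), np.float64(-43.4))]
```

Run:
```python
from h import *
D=pickle.load(open("f7.pkl","rb"));O=pickle.load(open("f0.pkl","rb"))
for n,a,b in[("white part",(285.2,171.5),(299.3,217.8)),("cap1",(281,182),(296,210)),("cap2",(276,181.5),(300,208))]:
    print(n,tri([D["top"],D["scene"]],[a,b]))
def small(F,n,lo,hi,box):
    return [(a,np.round(r[0],1)) for a,r,c in blobs(F[n],lo,hi,4) if a<60 and box[0]<r[0][0]<box[1] and box[2]<r[0][1]<box[3]]
for n,box in(("top",(180,225,150,185)),("scene",(340,365,175,200))):
    print(n,small(O,n,(105,120,90),(122,255,255),box),small(O,n,(0,0,150),(180,45,255),box))
for n,box in(("top",(380,432,185,236)),("scene",(155,215,255,320))):
    print("spool",n,[(a,np.round(r[0],1),np.round(r[1],1)) for a,r,c in blobs(D[n],(0,0,150),(180,45,255),20) if box[0]<r[0][0]<box[1] and box[2]<r[0][1]<box[3]])
```

```text
white part (array([577.57751785, -63.04725881, 162.93890646]), [np.float64(0.21465833287044603), np.float64(0.21465833287039415)])
cap1 (array([550.44495386, -52.56852267, 164.36236085]), [np.float64(0.9338326009509764), np.float64(0.9338326009509643)])
cap2 (array([551.89573043, -40.00753244, 165.63059708]), [np.float64(0.6648607695419102), np.float64(0.664860769541874)])
top [(7.0, array([207.5, 175.5])), (6.0, array([201.5, 175.5]))] [(33.0, array([211.8, 165. ])), (14.5, array([208.5, 175.2]))]
scene [(12.5, array([351.7, 182.9]))] [(18.5, array([353.3, 190.8]))]
spool top [(254.5, array([407.4, 208.8]), array([16.1, 20.6]))]
spool scene [(300.5, array([182.6, 286.3]), array([23.1, 17.1]))]
```

The board is flat on the deck: part heights 163–166, x offset ≈0, and its edge at the stop. The spool is upright in the tray. Handing in.

```bash
python3 -c "
from rig import *
print(sign_off())"
```

```text
the job is handed in; nothing more can be done
None
```

I've handed the job in, and no verdict came back: the spool stands upright in the left-hand tray, the deck rests about 10 mm below the shelf, and the board lies flat against the red end stop. One departure from the task: the tool cannot tilt to hook under the lip, so I raised the lift by gripping the red end stop at the lip end.

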